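# Load the fan switch box's battery pack behind its press-and-slide cover

### The arm

A 6-joint arm with a two-finger parallel gripper is mounted at the origin on the work surface. World frame = base frame: x ahead of the robot, y to its left, z up, the work surface at z = 0. Lengths are in m, angles in rad, forces in N, time in s.
With the tool pointing down it reaches from about 0.3 to 0.775 m from the base axis. Payload 14.6 kg.
Tool frame: the origin (TCP) lies at the very end of the fingers, on their centre line; the grasp point (between the pads) lies 19 mm behind it; z points along the fingers, y is the line along which they close (so a half turn about z gives the same grasp; the last joint's range is limited). The gripper opens to 94 mm and grips with 3 to 60 N. Pads are 16 mm wide; open, the fingers measure 119 mm over their backs; the gripper's body (75 mm by 177 mm) begins 78 mm behind the grasp point.
Start: joints at [-1.221, 0.3, 1.521, -0, 1.321, -0.067], TCP at [0.223, -0.503, 0.205] pointing down, gripper open.
Joint ranges: [-3.03, 3.03], [-0.79, 2.21], [0.23, 2.52], [-1.04, 4.18], [0, 3.07], [-2.55, 2.55]. Speed limits (rad/s): [2.22, 2.22, 2.57, 3.14, 3.14, 3.14].

### API

Orientations are given as [roll, pitch, yaw] about the fixed x, y, z axes, in that order (R = Rz(yaw) Ry(pitch) Rx(roll)).
In Python, from cell import monitor, viewer, job gives the robot as it stands.
- The arm moves only by the tool arm_command, never from a script. Its argument "steps" is a list of rows, each a list of 7 numbers: the shift along the tool's x, y, z in m, then the turn, a rotation vector about the tool's x, y, z in degrees, then the closure, from 0 (fully open) to 1 (shut). In form: [[tx, ty, tz, ax, ay, az, fingers], ...]. A call has 1 to 10 rows; each row is the pose to reach, as a shift and turn from the pose commanded when the call began, along the tool's axes at that moment; what a row does not reach only later rows make up. A row lasts 1/10 s, in which the tool goes at most 50 mm and 8.59 degrees, less where a joint would pass 70% of its speed; a pose out of reach is approached as far as the arm can. A call with a gripper value outside its range is refused whole. The fingers move at their own pace and stop on an object; "force" is the grip in N (left out, the last holds). Time passes only in rows, so rows that repeat a pose let the fingers close. It gives the time, the measured TCP pose, the force, the opening and the grip force at its end, in the units of the state.
- monitor.state(): the state, without advancing time (a new reading comes with each control period).
- viewer.read_camera(name): name is "side" or "top"; returns a dict with "img" (480x640x3 uint8, red, green, blue), "range_z" (480x640 float32, m along the optical axis (not along the pixel's ray), 0 where there is no reading), "intrinsics" (3x3 intrinsics, pixels), "cam_to_world" (4x4, takes a point from camera to world coordinates). Camera axes: x right, y up, looking along -z (the intrinsics and any distortion apply to the point x, -y, -z); pixel columns grow to the right and rows downward; lengths in m; the calibration is good to about 2 mm. A picture is of the moment at which its call begins.
- job.finish_job(): hands the job in; it is judged then, once.
The state is a dict: "t": time; "q": joint angles; "joint_velocities": joint speeds; "joint_efforts": joint torques, N m; "position": TCP position; "ee_rot": TCP orientation; "ft_force": force on the tool from outside, world axes, zero at the start; "moment": the same for the moment, N m; "width": opening from 0.0 (shut) to 1.0 (fully open); "grip_force": force on a finger pad.
Only numpy, scipy, OpenCV 4.12 (cv2) and the standard library are available. Lean on these libraries where they do the work, as an engineer would, in place of code of your own. Each camera call takes 0.05 s, during which the arm holds its last target. There are 200 camera calls.

### The job

Get the terrace fan running: on the fan's switch box hold the cover's spring tab pressed down while sliding the cover all the way open, then take the battery pack by its ends out of the charging dock, stand it on the bare wooden board, let go and take it again across its two long sides to lower it into the box's bay. Press the tab and slide the cover fully shut over the pack so that the tab springs back up, and last of all tip the toggle switch fully over to its other side. Leave the pot, jar, spatula and saucer where they are.

Things in the scene. Friction and masses are not known exactly. Their poses are not given: they have to be found in the camera images.
- fanbox: White fan switch box, fixed on the board, 247 (x) x 100 (y) x 60 high mm. Origin on its underside below the bay's middle; it spans x -95 to +152, y -50 to +50. x -95 to -38: switch end, top z 58, with the toggle. x -32 to +32: battery bay under the shut cover. Beyond: landing for the open cover. Rails along x on both long sides, top z 60, leave y -43 to +43 free.
- bay (a point): Middle of the bay's floor, 8 mm above the box's underside, box axes; rim 42 mm higher. Corner ribs, 34 high, leave 64 (x) x 34 (y) mm for the pack, long side along the box's x, either way round. End walls stand at its ends: no finger room. Beside its long sides (|x| under 20) 29 mm are free on each side, down to the floor.
- cover (a joint): Grey cover 110 x 92 x 5 mm on rails, top 55.5 mm above the box's underside. m: 0 shut, 0.078 open, towards the box's +x; friction about 1.2 N. With the tab up it is locked (2 mm play). With the tab pressed 6.5 mm or more it slides; keep it down on the way. It springs up only in the last 6 mm at the open end and the last 2 mm at the shut end; press it again to slide back.
- tab (a joint): Travel in m of the black release tab that stands upright in the cover: 0 = up, 0.008 = fully pressed down. Spring: about 2.8 N to start, 5.6 N at the bottom. It rides along with the cover.
- tab_top (a point): Middle of the release tab's top face, box axes. An upright black block 14 (box x) x 34 (box y) mm, 32 mm proud of the cover when up, 24 pressed, free all round; pinch it across its 14 mm and push down, or press its top. Cover shut and tab up: this point is at x 52, y 0, z 87.5 mm in the box's frame; it moves with the cover.
- toggle (a joint): Angle in rad of the steel toggle on the switch end: 0 = off, leaning 0.5 rad towards the box's +y; 1.0 = on, leaning 0.5 rad towards the box's -y. It starts near 0, stays where it is left, and takes about 1.5 N at its tip.
- toggle_tip (a point): Centre of the 16 mm ball on the toggle, 36 mm from its pivot, which lies at x -66.5, y 0, z 58 mm in the box's frame, axis along the box's x. Off: ball at y +17; on: y -17, z 90 mm.
- pack: Grey battery pack, a block 58 (x) x 28 (y) x 34 (z) mm, 0.1 to 0.15 kg, origin in the middle of its underside. It stands loose in the dock at the start.
- dock: Black charging dock fixed on the board, base 100 (x) x 64 (y) x 8 mm, origin under its middle. The pack stands on the base, long side along x, between two walls 6 thick, 44 long, inner faces at y = -16.5 and 16.5, as high as the pack's top (42 mm above the underside): there it can be gripped only by its ends, 58 mm apart. Lift 35 mm to clear.
- board: Laminated wooden board, fixed, 580 (x) x 1240 (y) x 20 mm, origin in the middle of its underside at the bench; all things stand on its top, 20 mm above the work surface.
- saucer: White ceramic saucer, 130 across, 18 high mm, origin under its centre. Dock and saucer stand at either side of the box, changing places. Leave it alone.
- pot: Open steel pot, 160 across (220 over the handles), 100 high mm, origin under its centre. Leave it alone.
- jar: Green glass jar with a steel cap, 72 across, 110 high mm, origin under its centre. Leave it alone.
- spatula: Spatula lying flat, 275 long (x), 55 wide, 12 high mm, origin about its middle, beyond the box. Leave it alone.

How it is judged:
By the outcome, as a careful person would: the job done as asked, in the order asked, and still so for the second after the job is handed in, with the robot touching nothing.
It also fails if it takes over 72 s, if anything falls off the work surface, if the arm or the gripper's body presses on something with over 40 N, if the wrist force passes 120 N, or if a joint passes its speed limit or range.

## Working session

There is one attempt and no reset: what is moved stays moved. The work goes in short steps, Python scripts to look and compute and a tool call to move; the robot and the scene stay as the last step left them, time stands still between calls to the robot, and variables do not carry over. Pictures are saved under pics/ and viewed, at most 10 in all, crops included, and the job is handed in when it is done.

Besides the shell and the picture viewer there is one more tool, called after "Emit:" as name(argument=value, ...) on one line, values as JSON. arm_command: Moves the arm, as the interface text tells. Its arguments: {"type":"object","properties":{"steps":{"type":"array","items":{"type":"array","items":{"type":"number"}}},"force":{"type":"number"}},"required":["steps"]}

```bash
ls; mkdir -p pics
cat > h.py <<'E'
import numpy as np, cv2
from cell import monitor, viewer, job
def cam(n):
    d=viewer.read_camera(n); return d
def cloud(d):
    K=np.array(d["intrinsics"]);T=np.array(d["cam_to_world"]);z=d["range_z"]
    v,u=np.mgrid[:480,:640]
    P=np.stack([(u-K[0,2])/K[0,0]*z,-(v-K[1,2])/K[1,1]*z,-z],-1)
    return P@T[:3,:3].T+T[:3,3]
def ray(d,u,v,zp):
    K=np.array(d["intrinsics"]);T=np.array(d["cam_to_world"])
    r=T[:3,:3]@np.array([(u-K[0,2])/K[0,0],-(v-K[1,2])/K[1,1],-1]);o=T[:3,3]
    return o+r*(zp-o[2])/r[2]
E
python3 - <<'E'
from h import *
for n in("top","side"):
    d=cam(n); cv2.imwrite(f"pics/{n}0.png",d["img"][:,:,::-1]); print(n,d.keys(),np.array(d["intrinsics"]),np.array(d["cam_to_world"]).round(3))
    np.savez(f"{n}0.npz",**{k:np.array(v) for k,v in d.items()})
print(monitor.state())
E
```

```text
pics
top dict_keys(['img', 'range_z', 'intrinsics', 'cam_to_world']) [[571.96900509   0.         325.98359652]
 [  0.         571.96900509 232.19134071]
 [  0.           0.           1.        ]] [[-0.01   0.991 -0.13   0.422]
 [-1.    -0.011 -0.011  0.009]
 [-0.012  0.13   0.991  1.584]
 [ 0.     0.     0.     1.   ]]
side dict_keys(['img', 'range_z', 'intrinsics', 'cam_to_world']) [[568.25356182   0.         324.08416743]
 [  0.         568.25356182 230.82053025]
 [  0.           0.           1.        ]] [[-0.769  0.372 -0.52  -0.091]
 [-0.64  -0.452  0.622  0.872]
 [-0.004  0.811  0.585  0.883]
 [ 0.     0.     0.     1.   ]]
{'t': 0.1, 'q': array([-1.22058427e+00,  3.00412391e-01,  1.52150995e+00, -9.57838216e-06,
        1.32068099e+00, -6.65708918e-02]), 'joint_velocities': array([-2.10261966e-03, -7.77128127e-05, -6.62757781e-04, -3.82874627e-04,
       -1.05822664e-03, -8.34433596e-04]), 'joint_efforts': array([ 2.21737464e-03, -5.32644582e+01, -3.53281903e+01,  7.10275839e-02,
        2.35299126e-02, -6.33047534e-05]), 'position': array([ 0.22258297, -0.50269951,  0.20494862]), 'ee_rot': array([-3.14058361e+00, -5.79740944e-05,  4.16785294e-01]), 'ft_force': array([-0.29018592, -0.10706326,  0.2281039 ]), 'moment': array([-0.02734528,  0.00990427,  0.02517933]), 'grip_force': 0.0, 'width': 0.9972204968264858}
```

View pics/top0.png

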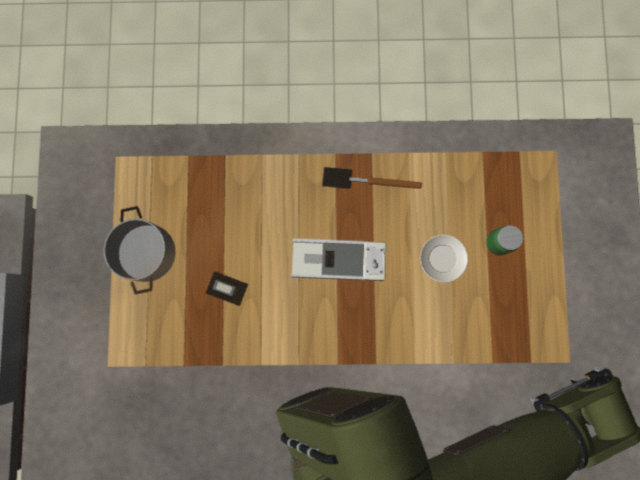

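View pics/side0.png

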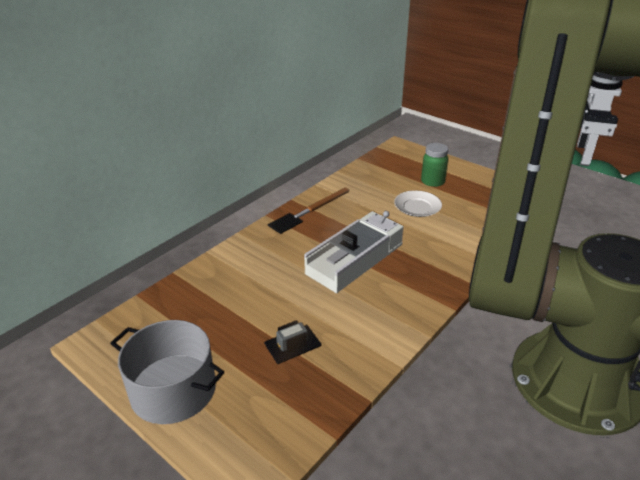

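The top view shows the box at (292–386, 240–280), with its switch end to the right (world −y) and the tab at (329, 258). The dock with the pack is at (227, 288), the saucer at (444, 258), the pot at far left and the jar at right. The side view agrees, with the dock at (292, 340).

Run:
```python
from h import *
d=dict(np.load("top0.npz")); P=cloud(d); img=d["img"].astype(int)
def rect(m,name,z=None):
    n,l,s,c=cv2.connectedComponentsWithStats(m.astype(np.uint8))
    i=1+np.argmax(s[1:,4]); mm=l==i; v,u=np.nonzero(mm)
    zz=np.median(P[mm][:,2])
    Q=np.array([ray(d,a,b,z or zz)[:2] for a,b in zip(u,v)])
    r=cv2.minAreaRect((Q*1000).astype(np.float32)); print(name,s[i,4],"z",zz.round(4),"c",np.round(r[0],1),"size",np.round(r[1],1),"ang",round(r[2],2),"mean",Q.mean(0).round(4))
    cnt=cv2.boxPoints(r); print(cnt.round(0).tolist())
v,u=np.mgrid[:480,:640]
reg=(u>285)&(u<392)&(v>232)&(v<288)
rect(reg&(P[...,2]>.06),"box",.08)
rect(reg&(P[...,2]>.095)&(u<350),"tab",.1075)
rect(reg&(P[...,2]>.09)&(u>362),"toggle",.11)
reg=(u>200)&(u<255)&(v>265)&(v<312)
rect(reg&(img.sum(2)<180),"dock",.028)
rect(reg&(P[...,2]>.05),"dock+pack",.062)
rect(reg&(P[...,2]>.05)&(img.min(2)>90),"pack",.062)
for (a,b) in[(300,258),(313,258),(329,258),(345,258),(360,258),(375,260),(223,287),(230,310),(400,300)]: print((a,b),P[b,a].round(4),img[b,a])
im=d["img"][:,:,::-1]
a=cv2.resize(im[225:295,280:400],None,fx=6,fy=6,interpolation=cv2.INTER_NEAREST)
ds=dict(np.load("side0.npz"))["img"][:,:,::-1]
b=cv2.resize(im[260:315,195:260],None,fx=4,fy=3,interpolation=cv2.INTER_NEAREST)
o=np.zeros((600,720,3),np.uint8);o[:420]=a;o[430:430+165,:260]=b
o[430:600,270:710]=cv2.resize(ds[205:290,295:405],None,fx=4,fy=2)[:170]
cv2.imwrite("pics/crop0.png",o)
```

```text
box 2770 z 0.0756 c [547.5  -4.8] size [246.3 101.1] ang 86.84 mean [ 0.5461 -0.0295]
[[490.0, -125.0], [591.0, -131.0], [605.0, 115.0], [504.0, 121.0]]
tab 76 z 0.1056 c [548.7  19.1] size [13.  31.1] ang 89.37 mean [0.5483 0.0189]
[[533.0, 13.0], [564.0, 12.0], [564.0, 25.0], [533.0, 26.0]]
toggle 33 z 0.1142 c [529.1 -98. ] size [14.5 14.7] ang 44.13 mean [ 0.5294 -0.0989]
[[519.0, -98.0], [529.0, -108.0], [539.0, -98.0], [529.0, -88.0]]
dock 630 z 0.0271 c [476.4 298.1] size [99.4 64.8] ang 69.19 mean [0.4757 0.2961]
[[428.0, 263.0], [489.0, 240.0], [524.0, 333.0], [464.0, 356.0]]
dock+pack 311 z 0.0595 c [475.8 299. ] size [58.3 44.6] ang 69.09 mean [0.4759 0.2987]
[[445.0, 280.0], [486.0, 264.0], [507.0, 318.0], [465.0, 334.0]]
pack 154 z 0.0599 c [477.4 300. ] size [48.3 22.5] ang 69.11 mean [0.4776 0.3001]
[[458.0, 281.0], [479.0, 273.0], [497.0, 319.0], [476.0, 327.0]]
(300, 258) [0.5542 0.096  0.0528] [196 196 184]
(313, 258) [0.5527 0.0606 0.0651] [146 147 145]
(329, 258) [0.5487 0.0178 0.1061] [41 37 33]
(345, 258) [ 0.551  -0.0243  0.0749] [95 99 95]
(360, 258) [ 0.5504 -0.0639  0.0759] [95 98 93]
(375, 260) [ 0.545  -0.1036  0.0724] [107 103 101]
(223, 287) [0.4783 0.3001 0.0636] [170 167 155]
(230, 310) [0.4175 0.2882 0.0218] [160 126  79]
(400, 300) [ 0.4399 -0.1731  0.0187] [164 129  79]
```

View pics/crop0.png

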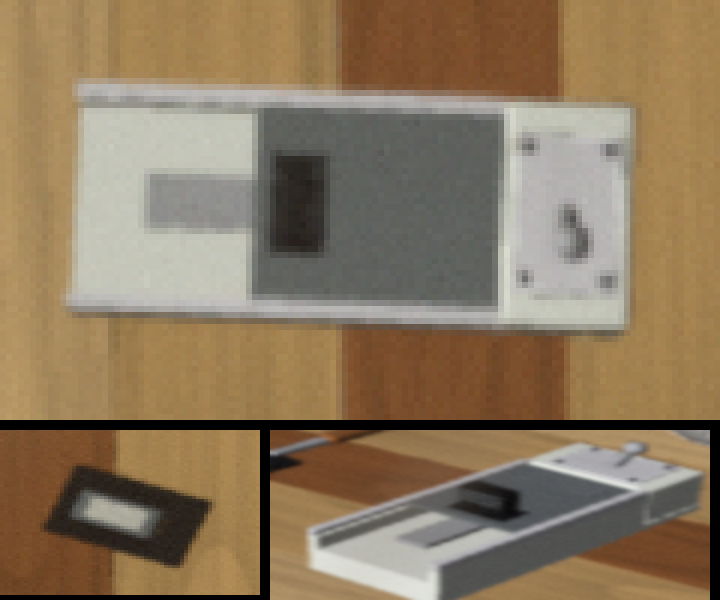

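```bash
cat >> h.py <<'E'
from scipy.spatial.transform import Rotation as Ro
BY=np.deg2rad(86.84); BO=np.array([.546,-.0333,.02])
def b2w(x,y,z): # mm in box frame
    return BO+Ro.from_euler('z',BY).apply(np.array([x,y,z])/1000)
def go(p,yawdeg):
    s=monitor.state(); R=Ro.from_euler('xyz',s["ee_rot"]); Rt=Ro.from_euler('xyz',[np.pi,0,np.deg2rad(yawdeg)])
    t=R.inv().apply(np.array(p)-s["position"]); a=(R.inv()*Rt).as_rotvec(degrees=True)
    print("target",np.round(p,4),"shift",t.round(4),"turn",a.round(2)); return t,a
def st():
    s=monitor.state(); print("t",round(s["t"],2),"p",s["position"].round(4),"rpy",np.degrees(s["ee_rot"]).round(2),"F",s["ft_force"].round(1),"w",round(s["width"]*94,1),"g",round(s["grip_force"],1),"q",s["q"].round(2))
E
python3 - <<'E'
from h import *
st(); go(b2w(52,0,130),-3.16)
E
```

```text
t 0.1 p [ 0.2226 -0.5027  0.2049] rpy [-179.94   -0.     23.88] F [-0.3 -0.1  0.2] w 93.7 g 0.0 q [-1.22  0.3   1.52 -0.    1.32 -0.07]
target [0.5489 0.0186 0.15  ] shift [ 0.5094 -0.3446  0.0553] turn [-6.000e-02  1.000e-02  2.704e+01]
```

Emit:
arm_command(steps=[[0.509,-0.345,0.03,0,0,27,0],[0.509,-0.345,0.03,0,0,27,0],[0.509,-0.345,0.03,0,0,27,0],[0.509,-0.345,0.03,0,0,27,0],[0.509,-0.345,0.03,0,0,27,0],[0.509,-0.345,0.03,0,0,27,0],[0.509,-0.345,0.03,0,0,27,0],[0.509,-0.345,0.03,0,0,27,0],[0.509,-0.345,0.03,0,0,27,0],[0.509,-0.345,0.03,0,0,27,0]])

```text
t: 1.1
position: [0.4835, -0.0845, 0.1814]
ee_rot: [3.142, 0.0, -0.054]
ft_force: [0.8, -2.1, 0.4]
width: 0.997
grip_force: 0.0
```

Emit:
arm_command(steps=[[0.055,-0.1,0.03,0,0,0,0],[0.055,-0.1,0.03,0,0,0,0],[0.055,-0.1,0.03,0,0,0,0],[0.055,-0.1,0.03,0,0,0,0],[0.055,-0.1,0.03,0,0,0,0]])

```text
t: 1.6
position: [0.5429, 0.0097, 0.1515]
ee_rot: [3.141, 0.001, -0.054]
ft_force: [-0.3, 0.3, -0.3]
width: 0.998
grip_force: 0.0
```

Run:
```python
from h import *
st(); go(b2w(52,0,69),-3.16)
```

```text
t 1.6 p [0.5429 0.0097 0.1515] rpy [ 1.7999e+02  3.0000e-02 -3.1200e+00] F [-0.3  0.3 -0.3] w 93.8 g 0.0 q [-0.05  0.33  1.61 -0.    1.2   1.58]
target [0.5489 0.0186 0.089 ] shift [ 0.0055 -0.0092  0.0625] turn [0.01 0.03 0.04]
```

Emit:
arm_command(steps=[[0.0055,-0.009,0.03,0,0,0,0],[0.0055,-0.009,0.0625,0,0,0,0],[0.0055,-0.009,0.0625,0,0,0,0],[0.0055,-0.009,0.0625,0,0,0,1],[0.0055,-0.009,0.0625,0,0,0,1],[0.0055,-0.009,0.0625,0,0,0,1],[0.0055,-0.009,0.0625,0,0,0,1],[0.0055,-0.009,0.0625,0,0,0,1],[0.0055,-0.009,0.0625,0,0,0,1]], force=30)

```text
t: 2.5
position: [0.5493, 0.0191, 0.0892]
ee_rot: [-3.142, -0.0, -0.054]
ft_force: [0.2, -0.4, 0.4]
width: 0.527
grip_force: 0.0
```

Emit:
arm_command(steps=[[0,0,0,0,0,0,1],[0,0,0,0,0,0,1],[0,0,0,0,0,0,1],[0,0,0,0,0,0,1],[0,0,0,0,0,0,1],[0,0,0,0,0,0,1],[0,0,0.004,0,0,0,1],[0,0,0.008,0,0,0,1],[0,0,0.0085,0,0,0,1]])

```text
t: 3.4
position: [0.5495, 0.019, 0.0808]
ee_rot: [3.142, -0.001, -0.054]
ft_force: [-3.2, 0.1, 12.1]
width: 0.145
grip_force: 30.0
```

Emit:
arm_command(steps=[[0,-0.008,0,0,0,0,1],[0,-0.02,0,0,0,0,1],[0,-0.034,0,0,0,0,1],[0,-0.048,0,0,0,0,1],[0,-0.062,0,0,0,0,1],[0,-0.072,0,0,0,0,1],[0,-0.077,0,0,0,0,1],[0,-0.078,0,0,0,0,1],[0,-0.078,0,0,0,0,1]])

```text
t: 4.3
position: [0.5535, 0.0966, 0.0808]
ee_rot: [3.141, -0.0, -0.054]
ft_force: [-4.0, -4.3, 10.1]
width: 0.147
grip_force: 30.0
```

Run:
```python
from h import *
st()
```

```text
t 4.3 p [0.5535 0.0966 0.0808] rpy [ 1.7994e+02 -2.0000e-02 -3.1000e+00] F [-4.  -4.3 10.1] w 13.8 g 30.0 q [ 0.11  0.46  1.61 -0.    1.07  1.73]
```

Emit:
arm_command(steps=[[0,-0.001,0,0,0,0,1],[0,-0.0015,0,0,0,0,1],[0,-0.0015,0,0,0,0,1]])

```text
t: 4.6
position: [0.5536, 0.097, 0.0808]
ee_rot: [3.139, -0.0, -0.054]
ft_force: [-4.4, -10.9, 10.1]
width: 0.147
grip_force: 30.0
```

Emit:
arm_command(steps=[[0,0,-0.004,0,0,0,1],[0,0,-0.008,0,0,0,1],[0,0,-0.008,0,0,0,0],[0,0,-0.008,0,0,0,0],[0,0,-0.008,0,0,0,0],[0,0,-0.04,0,0,0,0],[0,0,-0.09,0,0,0,0],[0,0,-0.12,0,0,0,0],[0,0,-0.12,0,0,0,0]])

```text
t: 5.5
position: [0.5551, 0.0988, 0.2048]
ee_rot: [-3.14, -0.007, -0.054]
ft_force: [0.8, 0.4, -0.3]
width: 0.705
grip_force: 0.0
```

Run:
```python
from h import *
st()
d=cam("top"); P=cloud(d); img=d["img"]; cv2.imwrite("pics/a.png",img[:,:,::-1])
go([.4765,.2985,.14],69.3+90-180)
```

```text
t 5.5 p [0.5551 0.0988 0.2048] rpy [-179.92   -0.4    -3.1 ] F [ 0.8  0.4 -0.3] w 66.3 g 0.0 q [0.11 0.33 1.49 0.   1.32 1.74]
target [0.4765 0.2985 0.14  ] shift [-0.0886 -0.1953  0.0618] turn [-0.07 -0.18 17.59]
```

Emit:
arm_command(steps=[[-0.0885,-0.195,0.04,0,0,17.6,0],[-0.0885,-0.195,0.04,0,0,17.6,0],[-0.0885,-0.195,0.04,0,0,17.6,0],[-0.0885,-0.195,0.04,0,0,17.6,0],[-0.0885,-0.195,0.08,0,0,17.6,0],[-0.0885,-0.195,0.105,0,0,17.6,0],[-0.0885,-0.195,0.105,0,0,17.6,0],[-0.0885,-0.195,0.105,0,0,17.6,0]])

```text
t: 6.35
position: [0.4757, 0.2977, 0.0952]
ee_rot: [3.141, 0.001, -0.362]
ft_force: [0.2, -0.3, 1.2]
width: 1.001
grip_force: 0.0
```

Run:
```python
from h import *
st()
go([.4765,.299,.032],-20.7)
d=cam("top");e=cam("side"); 
cv2.imwrite("pics/b.png",np.vstack([cv2.resize(d["img"][200:340,180:420],None,fx=2.5,fy=2.1),cv2.resize(e["img"][200:400,240:440],(600,300))])[:,:,::-1])
```

```text
t 6.35 p [0.4757 0.2977 0.0952] rpy [ 1.7994e+02  6.0000e-02 -2.0730e+01] F [ 0.2 -0.3  1.2] w 94.1 g 0.0 q [0.49 0.44 1.6  0.   1.1  2.43]
target [0.4765 0.299  0.032 ] shift [ 0.0003 -0.0016  0.0632] turn [ 0.06  0.06 -0.03]
```

View pics/b.png

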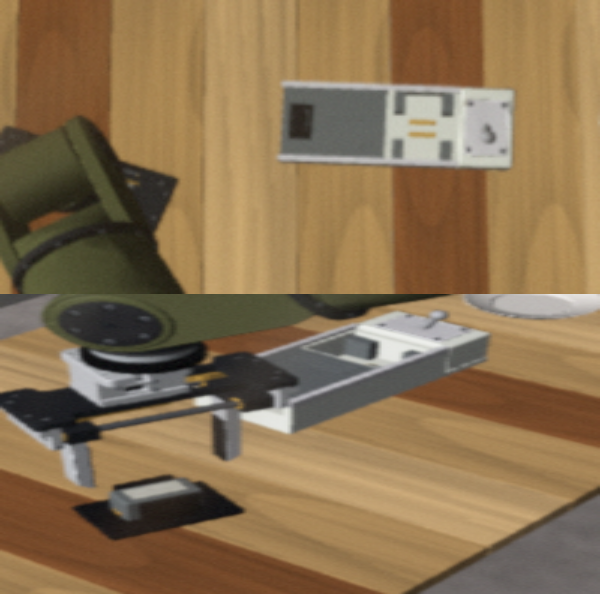

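The cover is open: the bay shows at (422, 128) in the upper crop. In the side crop the fingers straddle the pack along its long axis, around (155, 495).

Emit:
arm_command(steps=[[0,-0.0015,0.03,0,0,0,0],[0,-0.0015,0.055,0,0,0,0],[0,-0.0015,0.063,0,0,0,0.2],[0,-0.0015,0.063,0,0,0,1],[0,-0.0015,0.063,0,0,0,1],[0,-0.0015,0.063,0,0,0,1],[0,-0.0015,0.063,0,0,0,1],[0,-0.0015,0.063,0,0,0,1],[0,-0.0015,0.063,0,0,0,1],[0,-0.0015,0.063,0,0,0,1]], force=25)

```text
t: 7.45
position: [0.4769, 0.2996, 0.0336]
ee_rot: [-3.14, -0.001, -0.362]
ft_force: [-0.1, -2.2, 7.5]
width: 0.615
grip_force: 25.0
```

Run:
```python
from h import *
st(); go([.40,.12,.15],-3.16)
```

```text
t 7.45 p [0.4769 0.2996 0.0336] rpy [-1.7993e+02 -7.0000e-02 -2.0720e+01] F [-0.1 -2.2  7.5] w 57.8 g 25.0 q [ 0.5   0.53  1.64 -0.    0.98  2.43]
target [0.4  0.12 0.15] shift [-0.0082  0.195  -0.1166] turn [ -0.06  -0.08 -17.56]
```

Emit:
arm_command(steps=[[0,0,-0.015,0,0,0,1],[0,0,-0.04,0,0,0,1],[0,0,-0.07,0,0,0,1],[0,0,-0.09,0,0,0,1],[-0.004,0.1,-0.09,0,0,-8.5,1],[-0.008,0.195,-0.09,0,0,-17.5,1],[-0.008,0.195,-0.09,0,0,-17.5,1],[-0.008,0.195,-0.09,0,0,-17.5,1],[-0.008,0.195,-0.07,0,0,-17.5,1],[-0.008,0.195,-0.05,0,0,-17.5,1]])

```text
t: 8.45
position: [0.4002, 0.119, 0.0837]
ee_rot: [-3.141, -0.003, -0.058]
ft_force: [0.6, -0.3, -1.5]
width: 0.62
grip_force: 25.0
```

Run:
```python
from h import *
st(); go([.40,.12,.0265],-3.16)
e=cam("side"); cv2.imwrite("pics/c.png",cv2.resize(e["img"][200:400,250:500],None,fx=2.4,fy=2.4)[:,:,::-1])
```

```text
t 8.45 p [0.4002 0.119  0.0837] rpy [-1.7995e+02 -1.7000e-01 -3.3300e+00] F [ 0.6 -0.3 -1.5] w 58.2 g 25.0 q [0.2  0.16 2.01 0.   0.97 1.83]
target [0.4    0.12   0.0265] shift [-0.0005 -0.0009  0.0572] turn [-0.05 -0.17 -0.17]
```

View pics/c.png

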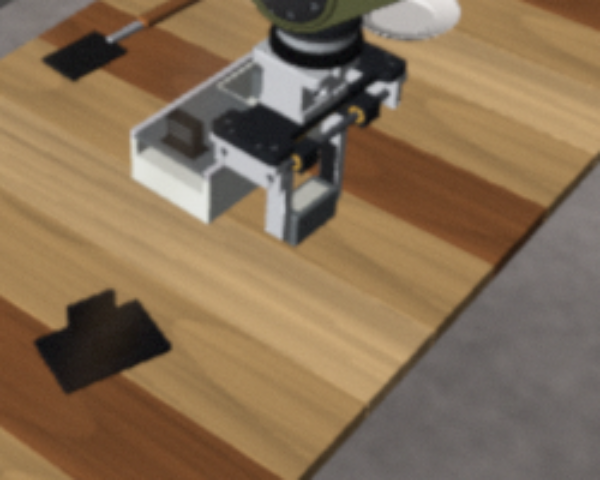

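The pack is held by its ends at (315, 210) and the dock at (103, 340) is empty. Now set it down.

Emit:
arm_command(steps=[[0,-0.001,0.025,0,0,0,1],[0,-0.001,0.045,0,0,0,1],[0,-0.001,0.054,0,0,0,1],[0,-0.001,0.0575,0,0,0,1],[0,-0.001,0.0575,0,0,0,1],[0,-0.001,0.0575,0,0,0,1]])

```text
t: 9.1
position: [0.4005, 0.121, 0.0259]
ee_rot: [-3.141, -0.001, -0.056]
ft_force: [0.3, 0.3, -2.1]
width: 0.617
grip_force: 25.0
```

Run:
```python
from h import *
st()
```

```text
t 9.1 p [0.4005 0.121  0.0259] rpy [-1.7998e+02 -7.0000e-02 -3.2100e+00] F [ 0.3  0.3 -2.1] w 58.0 g 25.0 q [0.21 0.27 2.04 0.   0.83 1.83]
```

Emit:
arm_command(steps=[[0,0,0.001,0,0,0,1],[0,0,0.001,0,0,0,1]])

```text
t: 9.3
position: [0.4005, 0.121, 0.0253]
ee_rot: [-3.141, -0.001, -0.056]
ft_force: [-4.8, -0.9, 14.5]
width: 0.616
grip_force: 25.0
```

Emit:
arm_command(steps=[[0,0,0.001,0,0,0,1],[0,0,0.001,0,0,0,1]])

```text
t: 9.5
position: [0.4008, 0.121, 0.025]
ee_rot: [-3.141, -0.002, -0.056]
ft_force: [-9.2, -3.0, 28.8]
width: 0.615
grip_force: 25.0
```

Emit:
arm_command(steps=[[0,0,-0.0015,0,0,0,1],[0,0,-0.0015,0,0,0,0],[0,0,-0.0015,0,0,0,0],[0,0,-0.0015,0,0,0,0],[0,0,-0.0015,0,0,0,0],[0,0,-0.03,0,0,0,0],[0,0,-0.07,0,0,0,0],[0,0,-0.09,0,0,0,0],[0,0,-0.09,0,0,-8,0],[0,0,-0.09,0,0,-16,0]])

```text
t: 10.5
position: [0.4002, 0.1209, 0.1136]
ee_rot: [3.142, -0.001, 0.229]
ft_force: [-1.2, -0.4, -0.2]
width: 1.0
grip_force: 0.0
```

Emit:
arm_command(steps=[[0,0,0,0,0,-74,0],[0,0,0,0,0,-74,0],[0,0,0,0,0,-74,0],[0,0,0,0,0,-74,0],[0,0,0,0,0,-74,0],[0,0,0,0,0,-74,0],[0,0,0,0,0,-74,0],[0,0,0,0,0,-74,0],[0,0,0,0,0,-74,0],[0,0,0,0,0,-74,0]])

```text
t: 11.5
position: [0.3998, 0.1208, 0.1129]
ee_rot: [-3.141, 0.0, 1.516]
ft_force: [0.7, 0.8, -0.6]
width: 1.0
grip_force: 0.0
```

Run:
```python
from h import *
st(); go([.4006,.121,.027],86.8)
e=cam("side"); cv2.imwrite("pics/d.png",cv2.resize(e["img"][200:400,250:500],None,fx=2.4,fy=2.4)[:,:,::-1])
```

```text
t 11.5 p [0.3998 0.1208 0.1129] rpy [-179.99    0.     86.86] F [ 0.7  0.8 -0.6] w 94.0 g 0.0 q [0.21 0.12 1.98 0.   1.05 0.26]
target [0.4006 0.121  0.027 ] shift [0.0003 0.0008 0.0859] turn [-0.01  0.    0.06]
```

View pics/d.png

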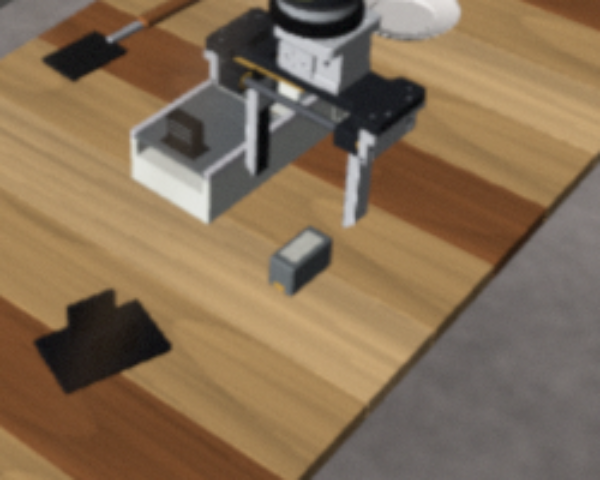

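The pack stands upright at (300, 262) on the board, with the gripper above it and turned 90°.

Emit:
arm_command(steps=[[0,0.001,0.035,0,0,0,0],[0,0.001,0.07,0,0,0,0.3],[0,0.001,0.085,0,0,0,0.5],[0,0.001,0.086,0,0,0,1],[0,0.001,0.086,0,0,0,1],[0,0.001,0.086,0,0,0,1],[0,0.001,0.086,0,0,0,1],[0,0.001,0.086,0,0,0,1],[0,0.001,0.086,0,0,0,1],[0,0.001,0.086,0,0,0,1]], force=25)

```text
t: 12.55
position: [0.4009, 0.1208, 0.0272]
ee_rot: [3.141, -0.0, 1.514]
ft_force: [-2.3, 0.2, 3.1]
width: 0.296
grip_force: 25.0
```

Emit:
arm_command(steps=[[0,0,0,0,0,0,1],[0,0,0,0,0,0,1],[0,0,0,0,0,0,1],[0,0,-0.02,0,0,0,1],[0,0,-0.06,0,0,0,1],[0,0,-0.1,0,0,0,1],[0,0,-0.12,0,0,0,1],[0,0,-0.12,0,0,0,1]])

```text
t: 13.35
position: [0.402, 0.121, 0.1493]
ee_rot: [3.137, -0.001, 1.515]
ft_force: [-0.6, -0.2, -1.7]
width: 0.293
grip_force: 25.0
```

Run:
```python
from h import *
st(); go(b2w(0,0,100),86.84)
d=cam("top"); P=cloud(d); im=d["img"].astype(int)
cv2.imwrite("pics/e.png",np.hstack([cv2.resize(d["img"][215:305,280:400],None,fx=5,fy=5)])[:,:,::-1])
# switch end / box outline again with open cover
v,u=np.mgrid[:480,:640]; reg=(u>285)&(u<392)&(v>232)&(v<284)
m=reg&(im.min(2)>150)&(P[...,2]>.07)&(u>362)
vv,uu=np.nonzero(m); Q=np.array([ray(d,a,b,.078)[:2] for a,b in zip(uu,vv)])*1000
print(cv2.minAreaRect(Q.astype(np.float32)))
print([b2w(x,0,58).round(4).tolist() for x in(-95,-38)])
# contacts (orange) in bay floor
m=reg&(im[...,0]-im[...,2]>60)&(u>335)&(u<365); vv,uu=np.nonzero(m); print(len(uu))
Q=np.array([ray(d,a,b,.028)[:2] for a,b in zip(uu,vv)]); print(Q.mean(0) if len(uu) else 0,uu.min(),uu.max(),vv.min(),vv.max())
```

```text
t 13.35 p [0.402  0.121  0.1493] rpy [ 1.7974e+02 -7.0000e-02  8.6780e+01] F [-0.6 -0.2 -1.7] w 27.6 g 25.0 q [0.21 0.07 1.94 0.   1.13 0.26]
target [ 0.546  -0.0333  0.12  ] shift [-0.146   0.1523  0.0299] turn [ 0.26 -0.07 -0.06]
((543.5206298828125, -99.13261413574219), (55.52484893798828, 97.39957427978516), 88.67794036865234)
[[0.5408, -0.1282, 0.078], [0.5439, -0.0712, 0.078]]
354
[ 0.57010054 -0.03855139] 336 364 233 283
```

View pics/e.png

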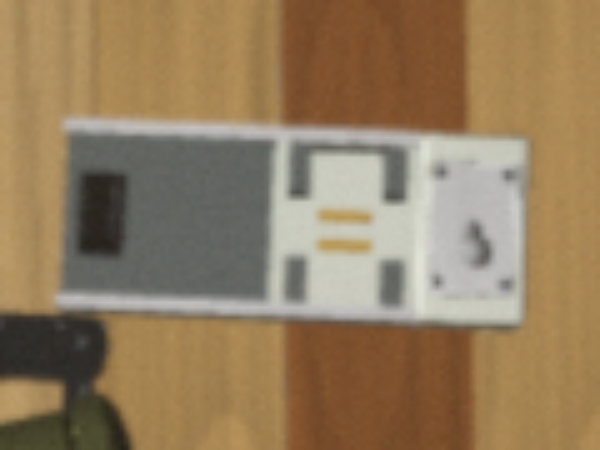

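The bay is clear. The contact strips centre at crop (345, 231), and the dark corner ribs centre at about (345.6, 229.5). I use these to check the bay centre.

Run:
```python
from h import *
d=dict(np.load("top0.npz"))
f=lambda x,y,z: ray(d,280+(x+.5)/5-.5,215+(y+.5)/5-.5,z)[:2].round(4)
print("contacts",f(345,231,.0285),"ribs",f(345.6,229.5,.062),"floor",b2w(0,0,8))
print("toggle end corners", [f(*p,.078) for p in[(418,135),(527,139),(523,326),(415,320)]],[b2w(x,y,58).round(4)[:2] for x,y in[(-38,-50),(-95,-50),(-95,50),(-38,50)]])
```

```text
contacts [ 0.5472 -0.035 ] ribs [ 0.5453 -0.0344] floor [ 0.546  -0.0333  0.028 ]
toggle end corners [array([ 0.5937, -0.073 ]), array([ 0.5909, -0.1306]), array([ 0.4922, -0.1262]), array([ 0.496 , -0.0697])] [array([ 0.5938, -0.074 ]), array([ 0.5907, -0.1309]), array([ 0.4908, -0.1254]), array([ 0.494 , -0.0685])]
```

Emit:
arm_command(steps=[[-0.14,0.146,-0.01,0.26,0,0,1],[-0.14,0.146,-0.01,0.26,0,0,1],[-0.14,0.146,-0.01,0.26,0,0,1],[-0.14,0.146,-0.01,0.26,0,0,1],[-0.143,0.149,0,0.26,0,0,1],[-0.146,0.152,0.02,0.26,0,0,1],[-0.146,0.152,0.03,0.26,0,0,1],[-0.146,0.152,0.03,0.26,0,0,1]])

```text
t: 14.2
position: [0.543, -0.033, 0.1145]
ee_rot: [-3.133, -0.0, 1.515]
ft_force: [0.2, -0.6, -0.5]
width: 0.297
grip_force: 25.0
```

Run:
```python
from h import *
st(); go(b2w(0,0,14),86.84)
```

```text
t 14.2 p [ 0.543  -0.033   0.1145] rpy [-1.7948e+02 -2.0000e-02  8.6800e+01] F [ 0.2 -0.6 -0.5] w 27.9 g 25.0 q [-0.13  0.38  1.63 -0.    1.14 -0.07]
target [ 0.546  -0.0333  0.034 ] shift [-0.0002  0.0038  0.0805] turn [-0.52 -0.02 -0.04]
```

Emit:
arm_command(steps=[[0.0005,0.002,0.02,-0.4,0,0,1],[0.0005,0.002,0.02,-0.4,0,0,1],[0.0005,0.002,0.02,-0.4,0,0,1],[0.0005,0.002,0.02,-0.4,0,0,1]])

```text
t: 14.6
position: [0.5467, -0.033, 0.0981]
ee_rot: [3.138, 0.0, 1.515]
ft_force: [0.2, 0.4, -1.2]
width: 0.298
grip_force: 25.0
```

Run:
```python
from h import *
st(); t=b2w(0,0,16); t[1]-=.0006; go(t,86.84)
```

```text
t 14.6 p [ 0.5467 -0.033   0.0981] rpy [179.8   0.   86.8] F [ 0.2  0.4 -1.2] w 28.0 g 25.0 q [-0.13  0.4   1.64  0.    1.09 -0.07]
target [ 0.546  -0.0339  0.036 ] shift [-0.001  -0.0009  0.0621] turn [ 0.2   0.01 -0.04]
```

Emit:
arm_command(steps=[[-0.001,-0.0008,0.015,0.1,0,0,1],[-0.001,-0.0008,0.03,0.1,0,0,1],[-0.001,-0.0008,0.04,0.1,0,0,1],[-0.001,-0.0008,0.045,0.1,0,0,1],[-0.001,-0.0008,0.045,0.1,0,0,1]])

```text
t: 15.1
position: [0.5454, -0.0341, 0.0513]
ee_rot: [-3.141, -0.0, 1.515]
ft_force: [0.6, -0.2, -0.7]
width: 0.296
grip_force: 25.0
```

Emit:
arm_command(steps=[[0,0,0.008,0,0,0,1],[0,0,0.015,0,0,0,1],[0,0,0.017,0,0,0,1],[0,0,0.017,0,0,0,1]])

```text
t: 15.5
position: [0.5456, -0.0341, 0.0352]
ee_rot: [3.141, 0.0, 1.515]
ft_force: [-2.0, -0.5, 4.3]
width: 0.298
grip_force: 25.0
```

Run:
```python
from h import *
st()
```

```text
t 15.5 p [ 0.5456 -0.0341  0.0352] rpy [179.97   0.    86.78] F [-2.  -0.5  4.3] w 28.0 g 25.0 q [-0.13  0.49  1.68  0.    0.96 -0.07]
```

Emit:
arm_command(steps=[[0,0,0,0,0,0,0.5],[0,0,0,0,0,0,0.5],[0,0,0,0,0,0,0.5],[0,0,0,0,0,0,0.5],[0,0,-0.02,0,0,0,0.5],[0,0,-0.06,0,0,0,0.5],[0,0,-0.105,0,0,0,0.5],[0,0,-0.115,0,0,8,0.4],[0,0,-0.115,0,0,16,0.4],[0,0,-0.115,0,0,24,0.4]])

```text
t: 16.5
position: [0.5457, -0.0341, 0.1505]
ee_rot: [3.14, -0.001, 1.09]
ft_force: [-0.1, 0.8, -0.3]
width: 0.597
grip_force: 0.0
```

Run:
```python
from h import *
st(); go([.5536,.097,.14],-3.1)
d=cam("side")
cv2.imwrite("pics/f.png",cv2.resize(d["img"][195:295,290:415],None,fx=5,fy=5)[:,:,::-1])
```

```text
t 16.5 p [ 0.5457 -0.0341  0.1505] rpy [ 1.7991e+02 -4.0000e-02  6.2450e+01] F [-0.1  0.8 -0.3] w 56.1 g 0.0 q [-0.13  0.34  1.6   0.    1.2   0.35]
target [0.5536 0.097  0.14  ] shift [ 0.1199 -0.0537  0.0105] turn [ 6.000e-02 -9.000e-02  6.555e+01]
```

View pics/f.png

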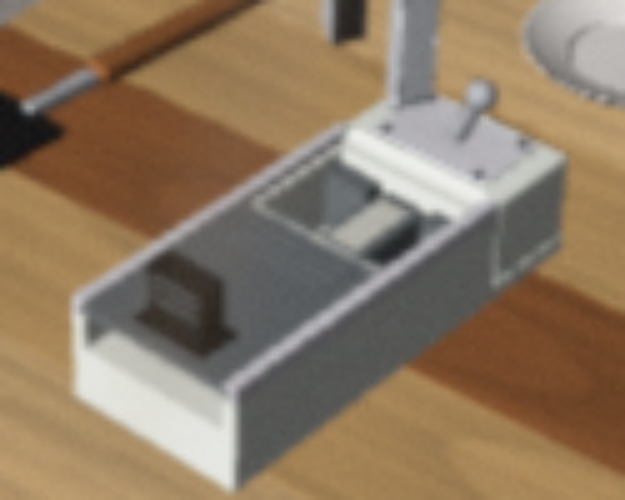

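The pack sits flat in the bay at (375, 230), below the rim. The tab at (185, 300) stands up at the open end.

Emit:
arm_command(steps=[[0.12,-0.054,0.01,0,0,65.5,0.4],[0.12,-0.054,0.01,0,0,65.5,0.4],[0.12,-0.054,0.01,0,0,65.5,0.4],[0.12,-0.054,0.01,0,0,65.5,0.4],[0.12,-0.054,0.01,0,0,65.5,0.4],[0.12,-0.054,0.01,0,0,65.5,0.4],[0.12,-0.054,0.01,0,0,65.5,0.4],[0.12,-0.054,0.01,0,0,65.5,0.4],[0.12,-0.054,0.01,0,0,65.5,0.4],[0.12,-0.054,0.01,0,0,65.5,0.4]])

```text
t: 17.55
position: [0.5524, 0.0973, 0.1399]
ee_rot: [3.142, -0.001, -0.042]
ft_force: [0.2, 0.1, -1.4]
width: 0.6
grip_force: 0.0
```

Run:
```python
from h import *
st(); go([.5536,.097,.0892],-3.1)
```

```text
t 17.55 p [0.5524 0.0973 0.1399] rpy [ 1.80e+02 -3.00e-02 -2.42e+00] F [ 0.2  0.1 -1.4] w 56.4 g 0.0 q [ 0.11  0.38  1.57 -0.    1.19  1.72]
target [0.5536 0.097  0.0892] shift [0.0011 0.0002 0.0507] turn [ 0.   -0.03  0.68]
```

Emit:
arm_command(steps=[[0.001,0,0.03,0,0,0.4,0.4],[0.001,0,0.0505,0,0,0.4,0.4],[0.001,0,0.0505,0,0,0.4,1],[0.001,0,0.0505,0,0,0.4,1],[0.001,0,0.0505,0,0,0.4,1],[0.001,0,0.0505,0,0,0.4,1],[0.001,0,0.0505,0,0,0.4,1],[0.001,0,0.0505,0,0,0.4,1],[0.001,0,0.0505,0,0,0.4,1],[0.001,0,0.0505,0,0,0.4,1]], force=30)

```text
t: 18.55
position: [0.5537, 0.0967, 0.0898]
ee_rot: [3.141, -0.001, -0.055]
ft_force: [-1.4, -5.5, 2.6]
width: 0.145
grip_force: 30.0
```

Emit:
arm_command(steps=[[0,0,0,0,0,0,1],[0,0,0.004,0,0,0,1],[0,0,0.008,0,0,0,1],[0,0,0.0085,0,0,0,1],[0,0,0.0085,0,0,0,1]])

```text
t: 19.05
position: [0.5539, 0.0968, 0.0819]
ee_rot: [3.141, -0.002, -0.054]
ft_force: [-2.6, -6.2, 10.2]
width: 0.146
grip_force: 30.0
```

Run:
```python
from h import *
st()
```

```text
t 19.05 p [0.5539 0.0968 0.0819] rpy [ 1.7997e+02 -1.0000e-01 -3.1200e+00] F [-2.6 -6.2 10.2] w 13.7 g 30.0 q [ 0.11  0.46  1.61 -0.    1.07  1.73]
```

Emit:
arm_command(steps=[[0,0.008,0,0,0,0,1],[0,0.02,0,0,0,0,1],[0,0.034,0,0,0,0,1],[0,0.048,0,0,0,0,1],[0,0.062,0,0,0,0,1],[0,0.072,0,0,0,0,1],[0,0.077,0,0,0,0,1],[0,0.079,0,0,0,0,1],[0,0.079,0,0,0,0,1]])

```text
t: 19.95
position: [0.5497, 0.0185, 0.082]
ee_rot: [-3.141, -0.002, -0.055]
ft_force: [-2.1, -0.9, 9.4]
width: 0.146
grip_force: 30.0
```

Run:
```python
from h import *
st()
```

```text
t 19.95 p [0.5497 0.0185 0.082 ] rpy [-1.7995e+02 -1.3000e-01 -3.1400e+00] F [-2.1 -0.9  9.4] w 13.7 g 30.0 q [-0.03  0.43  1.65  0.    1.06  1.59]
```

Emit:
arm_command(steps=[[0,0.001,0,0,0,0,1],[0,0.0015,0,0,0,0,1],[0,0.0015,0,0,0,0,1]])

```text
t: 20.25
position: [0.5497, 0.018, 0.082]
ee_rot: [-3.139, -0.002, -0.054]
ft_force: [-1.2, 7.3, 8.2]
width: 0.148
grip_force: 30.0
```

Emit:
arm_command(steps=[[0,0,-0.004,0,0,0,1],[0,0,-0.008,0,0,0,1],[0,0,-0.008,0,0,0,0.6],[0,0,-0.008,0,0,0,0.6],[0,0,-0.008,0,0,0,0.6],[0,0,-0.04,0,0,0,0.6],[0,0,-0.08,0,0,0,1],[0,0,-0.08,0,0,0,1],[0,0,-0.08,0,0,0,1]], force=20)

```text
t: 21.15
position: [0.5492, 0.0168, 0.1612]
ee_rot: [3.142, -0.002, -0.055]
ft_force: [-0.2, -0.2, -0.8]
width: 0.178
grip_force: 0.0
```

Run:
```python
from h import *
st(); go(b2w(-66.5,46,80),-3.16)
d=cam("side")
P=cloud(d); v,u=np.mgrid[:480,:640]
b=Ro.from_euler('z',-BY).apply((P-BO).reshape(-1,3)).reshape(P.shape)*1000
m=(abs(b[...,0]-52)<15)&(abs(b[...,1])<20)&(b[...,2]>65)&(b[...,2]<110); print("tab top z",np.percentile(b[m][:,2],[50,90,97]).round(1),"x",b[m][:,0].mean().round(1),m.sum())
m=(abs(b[...,0]+66.5)<15)&(abs(b[...,1])<35)&(b[...,2]>80)&(b[...,2]<110); print("ball",b[m].mean(0).round(1),m.sum())
cv2.imwrite("pics/g.png",cv2.resize(d["img"][195:295,290:415],None,fx=5,fy=5)[:,:,::-1])
```

```text
t 21.15 p [0.5492 0.0168 0.1612] rpy [ 1.80e+02 -1.00e-01 -3.12e+00] F [-0.2 -0.2 -0.8] w 16.8 g 0.0 q [-0.04  0.34  1.58 -0.    1.22  1.59]
target [ 0.4964 -0.0972  0.1   ] shift [-0.0466  0.1167  0.0611] turn [ 0.   -0.1   0.04]
tab top z [81.5 88.2 89. ] x 54.1 153
ball [-65.2  17.8  91.7] 39
```

View pics/g.png

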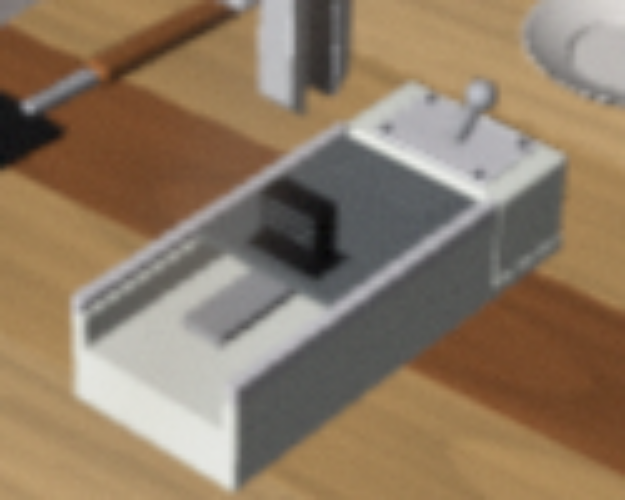

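The cover is shut, covering the bay, and the tab stands up at (298, 228). The toggle ball at (480, 95) still leans to the off side.

Emit:
arm_command(steps=[[-0.047,0.04,0,0,0,0,1],[-0.047,0.08,0,0,0,0,1],[-0.047,0.117,0,0,0,0,1],[-0.047,0.117,0,0,0,0,1],[-0.047,0.117,0.03,0,0,0,1],[-0.047,0.117,0.06,0,0,0,1],[-0.047,0.117,0.06,0,0,0,1]])

```text
t: 21.9
position: [0.4935, -0.0964, 0.0968]
ee_rot: [-3.14, 0.007, -0.054]
ft_force: [0.2, -0.7, 0.4]
width: 0.008
grip_force: 0.0
```

Emit:
arm_command(steps=[[0.008,0,0,0,0,0,1],[0.014,0,0,0,0,0,1],[0.02,0,0,0,0,0,1],[0.026,0,0,0,0,0,1],[0.032,0,0,0,0,0,1],[0.038,0,0,0,0,0,1],[0.042,0,0,0,0,0,1],[0.045,0,0,0,0,0,1],[0.045,0,0,0,0,0,1]])

```text
t: 22.8
position: [0.5409, -0.0999, 0.1007]
ee_rot: [-3.142, -0.0, -0.054]
ft_force: [-0.4, 0.5, -0.1]
width: 0.008
grip_force: 0.4
```

Run:
```python
from h import *
st(); s=monitor.state(); print((Ro.from_euler('z',-BY).apply(s["position"]-BO)*1000).round(1))
```

```text
t 22.8 p [ 0.5409 -0.0999  0.1007] rpy [-1.80e+02 -2.00e-02 -3.12e+00] F [-0.4  0.5 -0.1] w 0.7 g 0.4 q [-0.25  0.41  1.63  0.    1.1   1.38]
[-66.7   1.4  80.7]
```

Emit:
arm_command(steps=[[0.002,0,0,0,0,0,1],[0.0035,0,0,0,0,0,1],[0.0035,0,0,0,0,0,1]])

```text
t: 23.1
position: [0.543, -0.0999, 0.1005]
ee_rot: [-3.141, 0.003, -0.054]
ft_force: [-10.3, 0.7, 3.3]
width: 0.004
grip_force: 5.0
```

Emit:
arm_command(steps=[[0.001,0,0,0,0,0,1],[0.002,0,0,0,0,0,1],[0.002,0,0,0,0,0,1]])

```text
t: 23.4
position: [0.5436, -0.0999, 0.1004]
ee_rot: [-3.141, 0.006, -0.054]
ft_force: [-20.6, 1.0, 7.6]
width: 0.004
grip_force: 11.0
```

At the stop. Back off, rise and check.

Emit:
arm_command(steps=[[-0.01,0,0,0,0,0,1],[-0.04,0,0,0,0,0,1],[-0.07,0,-0.03,0,0,0,1],[-0.1,0,-0.08,0,0,0,1],[-0.14,0,-0.12,0,0,0,1],[-0.14,0,-0.12,0,0,0,1],[-0.14,0,-0.12,0,0,0,1]])

```text
t: 24.1
position: [0.4064, -0.0927, 0.223]
ee_rot: [3.14, -0.006, -0.055]
ft_force: [0.1, 0.6, -0.4]
width: 0.006
grip_force: 0.0
```

Run:
```python
from h import *
st(); v,u=np.mgrid[:480,:640]
for n in("side","top"):
    d=cam(n); P=cloud(d)
    b=Ro.from_euler('z',-BY).apply((P-BO).reshape(-1,3)).reshape(P.shape)*1000
    m=(abs(b[...,0]-52)<15)&(abs(b[...,1])<20)&(b[...,2]>65)&(b[...,2]<110); print("tab z",np.percentile(b[m][:,2],[50,90,97]).round(1),m.sum()) if m.sum() else 0
    m=(abs(b[...,0]+66.5)<15)&(abs(b[...,1])<35)&(b[...,2]>80)&(b[...,2]<110); print("ball",b[m].mean(0).round(1),m.sum())
    if n=="side": cv2.imwrite("pics/i.png",cv2.resize(d["img"][150:300,250:450],None,fx=4,fy=4)[:,:,::-1])
```

```text
t 24.1 p [ 0.4064 -0.0927  0.223 ] rpy [179.93  -0.34  -3.14] F [ 0.1  0.6 -0.4] w 0.5 g 0.0 q [-0.31 -0.02  1.85  0.    1.31  1.31]
tab z [81.2 87.9 89.2] 154
ball [-65.  -12.3  90.3] 41
tab z [85.9 90.2 92.4] 76
ball [-65.9 -17.3  92.2] 33
```

View pics/i.png

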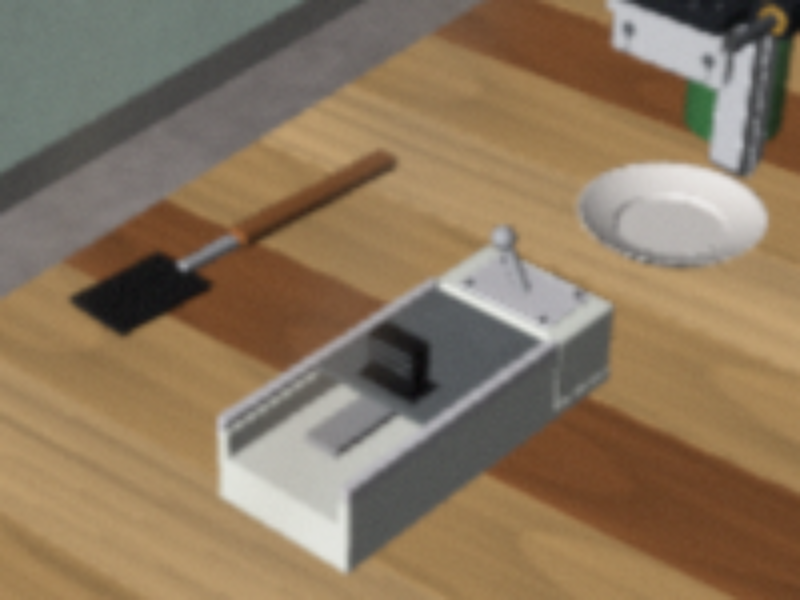

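The toggle at (505, 238) now leans to the other side. The cover is shut, the tab is up at (400, 360), and the gripper is clear.

```bash
python3 -c "
from h import *
print(job.finish_job())"
```

```text
the job is handed in; nothing more can be done
None
```

I handed the job in at about 24 s: the pack is in the box's bay, the cover is shut with the tab up, the toggle is fully over to "on", and the arm touched none of the pot, jar, spatula or saucer; I haven't seen the verdict.

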